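# Latch the guard gate of the weights bay

## Robot

A 6-joint arm with a two-finger parallel gripper is mounted at the origin on a cart in front of the work surface, level with it; the furniture and walls round the work are solid. World frame = base frame: x ahead of the robot, y to its left, z up, the work surface at z = 0. Lengths are in m, angles in rad, forces in N, time in s.
With the tool pointing down it reaches from about 0.3 to 0.775 m from the base axis. Payload 14.6 kg.
Tool frame: the origin (TCP) lies midway between the tips of the shut fingers; the grasp point (between the pads) lies 19 mm behind it (grasp_offset is the distance from the TCP to the grasp point, in m); z points along the fingers, y is the line along which they close (so a half turn about z gives the same grasp; the last joint's range is limited). The gripper opens to 94 mm and grips with 3 to 60 N. Pads are 16 mm wide; open, the fingers measure 119 mm over their backs; the gripper's body (75 mm by 177 mm) begins 78 mm behind the grasp point.
Start: joints at [1.068, 0.3, 1.521, -0, 1.321, -0.067], TCP at [0.232, 0.499, 0.205] pointing down, gripper open.
Joint ranges: [-3.03, 3.03], [-0.79, 2.21], [0.23, 2.52], [-1.04, 4.18], [0, 3.07], [-2.55, 2.55]. Speed limits (rad/s): [2.22, 2.22, 2.57, 3.14, 3.14, 3.14].

## Interface

Orientations are given as [roll, pitch, yaw] about the fixed x, y, z axes, in that order (R = Rz(yaw) Ry(pitch) Rx(roll)).
In Python, from station import * gives the robot as it stands. The module is installed in compiled form; this text tells all that it offers.
- The arm moves only by the tool send_rows, never from a script. Its argument "rows" is a list of rows, each an object of numbers: "dx", "dy", "dz": the shift along the tool's x, y, z in mm; "roll": the turn about the tool's z in degrees; "jaw": the closure, from -1 (fully open) to 1 (shut). In form: [{"dx": .., "dy": .., "dz": .., "roll": .., "jaw": ..}, ...]. A call has 1 to 12 rows; each row shifts and turns the commanded pose from where the row before left it, along the tool's axes as they then stand; what a row does not reach is not made up. A row lasts 1/12 s, in which the tool goes at most 41.7 mm and 7.16 degrees, less where a joint would pass 70% of its speed; a pose out of reach is approached as far as the arm can. A call is refused whole if a number of a shift passes 41.7 or a number of a turn 7.16, either way. A call with a gripper value outside its range is refused whole. The fingers move at their own pace and stop on an object; "force" is the grip in N (left out, the last holds). Time passes only in rows, so rows that do not move let the fingers close. It gives the time, the measured TCP pose, the force, the opening and the grip force at its end, in the units of the state.
- get_obs(): the state, without advancing time (a new reading comes with each control period).
- camera(name): name is "scene" or "top" or "wrist"; returns a dict with "frame" (384x512x3 uint8, red, green, blue), "z_map" (384x512 float32, m along the optical axis (not along the pixel's ray), 0 where there is no reading), "camera_matrix" (3x3 intrinsics, pixels), "rvec" (rotation vector, rad) and "tvec" (3), from world to camera coordinates, as OpenCV has them. Camera axes: x right, y down, z forward; pixel columns grow to the right and rows downward; lengths in m; the calibration is good to about 2 mm. A picture is of the moment at which its call begins.
- hand_in(): hands the job in; it is judged then, once.
The state is a dict: "time_s": time; "qpos": joint angles; "joint_vel": joint speeds; "tau": joint torques, N m; "ee_pos": TCP position; "eef_rot": TCP orientation; "force": force on the tool from outside, world axes, zero at the start; "moment": the same for the moment, N m; "grip_width": finger opening in m; "grip_force": force on a finger pad.
Only numpy, scipy, OpenCV 4.12 (cv2) and the standard library are available. Lean on these libraries where they do the work, as an engineer would, in place of code of your own. Each camera call takes 0.05 s, during which the arm holds its last target. There are 200 camera calls.

## Task

Close the small gate of the guard bay and latch it: take the yellow latch bar by its round thumb post, lift it, swing the gate to until the bar has passed over the striker and the sprung plunger is pressed in, then lower the bar fully into the catch and let go, so that the gate stays held by the latch. Feel for the plunger's spring and never push it in to the end of its short travel, and leave the weights in the bay undisturbed.

Things in the scene. Friction and masses are not known exactly. Their poses are not given: they have to be found in the camera images.
- hinge (a point): Point on the gate's vertical hinge axis, 6 mm above the worktop. Its -x points along the shut gate from the hinge to the catch post, +y out of the bay (the side to which the gate opens), z up. The guard bay, fixed: aluminium base plate 190 x 145 x 6 mm, clear walls 50 mm high on three sides.
- gate (a joint): Gate angle about the hinge axis, rad: 0 = along -x of hinge, positive = open towards +y (its free end turned clockwise seen from above). Grey frame 10 mm thick, free edge 132 mm from the hinge axis, top 80 mm above the worktop; turns easily and stays where it is left. Latched it reads about -0.08 to 0.08, depending on the catch's setting.
- latch_bar (a joint): Angle of the yellow latch bar about pivot, rad: 0 = level, positive = nose up; limits -0.04 (hanging on its pin) to 0.7. The bar is 8 mm thick, 14 mm high, about 90 g; its nose ends 156 mm from the hinge axis. It falls by its own weight. Above about 0.2 it clears the striker's lip; lying on the catch's seat it reads about 0.
- thumb_post (a point): Grasp point on the axis of the yellow round thumb post that stands on the bar: 12 mm in diameter, top 51 mm above the pivot (domed to 56). The point lies 60 mm from the pivot towards the nose and 34 mm above it with the bar level, 32 mm above the gate's top edge. Axes as pivot. Pinched across the gate, the post lets bar and gate turn in the grip. Nothing else near it stands above 90 mm.
- plunger (a joint): Travel of the catch's orange spring plunger, m: 0 free, 0.0095 end of travel. It meets the gate's inner side 125 mm from the hinge axis, at gate angle -0.05 to 0.12 depending on the catch, and pushes it open: 1000 N/m, 1.5 N preload. In any setting the bar can drop behind the lip with the plunger in 5.5 mm or more, and is then held at 3 to 5 mm. Over 9 mm it is bottomed out.
- weight_500_mid (a point): Centre (half-way up) of a loose calibration weight with a knob on top, grey metal, 43 mm wide, 60 mm high, standing on the plate inside the bay; z up. To be left alone.
- weight_200_mid (a point): Centre (half-way up) of a loose calibration weight with a knob on top, brass, 33 mm wide, 50 mm high, standing on the plate inside the bay; z up. To be left alone.
- weight_100_mid (a point): Centre (half-way up) of a loose calibration weight with a knob on top, brass, 27 mm wide, 40 mm high, standing on the plate inside the bay; z up. To be left alone.
- pivot (a point): The bar's pivot on the gate's outer (+y) face: 40 mm from the hinge axis along the gate, 10 mm out from the gate's mid plane, 78 mm above the worktop. Its axes are the bar's: y the pivot axis, at right angles to the gate (out of the bay), -x towards the nose, z up when level.
- striker_nominal (a point): Where the level bar's underside would lie on the catch's seat if the catch were set at nominal; axes as hinge. The true catch post (plunger, seat, lip in one piece) is screwed up to 10 mm farther in or out along y, which is not measured and must be felt. The red striker lip on its outer side is 6 mm thick, 12 mm wide and rises 16 mm above this level; nothing behind.
Things that resemble listed ones, but are neither listed nor needed, are in the scene too. What is shaped like the part that bears weight_200_mid but black or purple is not meant.

How it is judged:
By the outcome, as a careful person would: the job done as asked, in the order asked, and still so for the second after the job is handed in, with the robot touching nothing.
It also fails if it takes over 56 s, if anything falls off the work surface, if the arm or the gripper's body presses on something with over 40 N, if the wrist force passes 120 N, or if a joint passes its speed limit or range.

## Working session

There is one attempt and no reset: what is moved stays moved. The work goes in short steps, Python scripts to look and compute and a tool call to move; the robot and the scene stay as the last step left them, time stands still between calls to the robot, and variables do not carry over. Pictures are saved under pics/ and viewed, at most 10 in all, crops included, and the job is handed in when it is done.

Besides the shell and the picture viewer there is one more tool, called after "Emit:" by a JSON object that holds its "api" and its "payload". send_rows: Moves the arm, as the interface text tells. Its arguments: {"type":"object","properties":{"rows":{"type":"array"},"force":{"type":"number"}},"required":["rows"]}

```bash
mkdir -p pics; cat > h.py <<'E'
from station import *
import numpy as np, cv2
def cam(n):
    c=camera(n); R=cv2.Rodrigues(np.array(c["rvec"],float))[0]; c["R"]=R; c["t"]=np.array(c["tvec"],float).reshape(3); c["K"]=np.array(c["camera_matrix"]); return c
def pts(c):
    z=c["z_map"]; v,u=np.mgrid[:z.shape[0],:z.shape[1]]
    P=np.stack([(u-c["K"][0,2])/c["K"][0,0]*z,(v-c["K"][1,2])/c["K"][1,1]*z,z],-1)
    return (P-c["t"])@c["R"]
def proj(c,p):
    q=c["K"]@(c["R"]@np.array(p)+c["t"]); return q[:2]/q[2]
E
python3 - <<'E'
from h import *
s=cam("scene");t=cam("top")
cv2.imwrite("pics/a.png",cv2.cvtColor(s["frame"],4)); cv2.imwrite("pics/b.png",cv2.cvtColor(t["frame"],4))
for n,c in(("s",s),("t",t)):
    P=pts(c);h=cv2.cvtColor(c["frame"],cv2.COLOR_RGB2HSV)
    m=((h[...,0]>22)&(h[...,0]<34)&(h[...,1]>150)&(h[...,2]>100)).astype(np.uint8)
    k,l,st,ce=cv2.connectedComponentsWithStats(m)
    for i in range(1,k):
        if st[i,4]>15:
            Q=P[l==i];print(n,st[i],ce[i].round(),Q.min(0).round(3),Q.max(0).round(3))
print(get_obs())
E
```

```text
s [ 42  79  26   9 147] [54. 84.] [ 0.663  1.027 -0.283] [1.146 2.112 0.014]
s [ 28 131  15  10  69] [ 35. 136.] [0.407 0.54  0.017] [0.428 0.627 0.024]
s [ 75 160  28   9 124] [ 89. 164.] [-0.025 -0.806 -0.002] [0.475 0.34  0.568]
s [ 62 166  35  12 257] [ 78. 171.] [0.38  0.251 0.005] [0.445 0.333 0.017]
s [348 299  38  10 184] [366. 303.] [-0.025 -0.806  0.021] [ 0.536 -0.507  0.568]
t [191 109   7  17  65] [194. 118.] [ 0.395 -0.224  0.017] [ 0.694 -0.098  0.957]
t [428 201  11  10  40] [433. 206.] [ 0.494 -0.559  0.042] [ 0.51  -0.539  0.051]
t [417 219   7   8  19] [420. 223.] [ 0.465 -0.529  0.042] [ 0.478 -0.519  0.053]
{'time_s': 0.1, 'qpos': array([ 1.06837610e+00,  3.00399117e-01,  1.52154880e+00,  7.15237970e-07,
        1.32070026e+00, -6.65555343e-02]), 'joint_vel': array([-0.00132979, -0.00105339, -0.00054445, -0.00025153, -0.00113791,
       -0.00056873]), 'tau': array([ 1.86345904e-03, -5.32639396e+01, -3.53285766e+01,  7.09154550e-02,
        2.34928261e-02, -1.79582241e-05]), 'ee_pos': array([0.23206732, 0.49836883, 0.20493947]), 'eef_rot': array([-3.14053951e+00, -7.08906295e-05,  2.70572775e+00]), 'force': array([-0.51713448,  0.23726077, -0.20422096]), 'moment': array([ 0.00528212, -0.00243847, -0.04891355]), 'grip_force': 0.0, 'grip_width': 0.09401999612155942}
```

View pics/a.png

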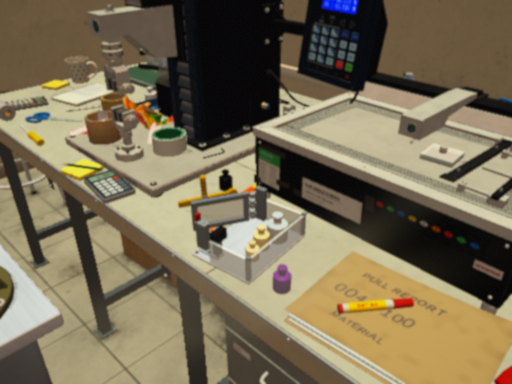

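View pics/b.png

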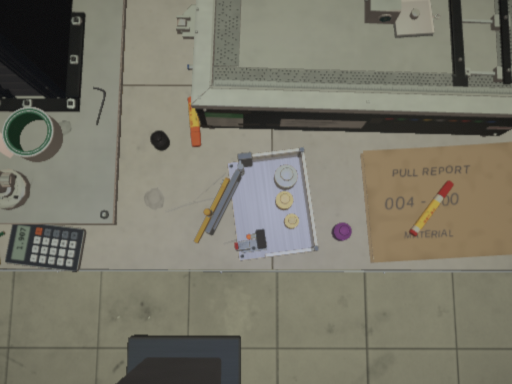

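The scene view shows the bay at (250,230), with the open gate and the yellow bar with its post at (204,187). In the top view the hinge is near (245,160), the gate runs to (210,233), the bar's post is at (207,211), and the catch with its red lip is at (240,245). Next I'll enlarge these and measure.

```bash
python3 - <<'E'
from h import *
s=cam("scene");t=cam("top")
a=cv2.resize(cv2.cvtColor(t["frame"],4)[140:270,180:330],None,fx=5,fy=5,interpolation=2)[:600]
b=cv2.resize(cv2.cvtColor(s["frame"],4)[165:285,170:310],None,fx=5,fy=5,interpolation=2)
cv2.imwrite("pics/c.png",a); cv2.imwrite("pics/d.png",b)
P=pts(t)
for u,v in [(207,211),(207,210),(228,180),(197,240),(240,172),(211,232),(225,205),(245,159),(302,151),(316,248),(262,239),(240,245),(248,236),(286,176),(284,200),(291,221),(160,140),(342,231)]: print((u,v),P[v,u].round(3))
print(proj(t,[.3,0,0]),t["K"][0,0],-t["R"].T@t["t"],-s["R"].T@s["t"])
E
```

```text
(207, 211) [ 0.482 -0.143  0.131]
(207, 210) [ 0.484 -0.143  0.131]
(228, 180) [ 0.542 -0.175  0.088]
(197, 240) [ 0.437 -0.122  0.082]
(240, 172) [ 0.558 -0.196  0.078]
(211, 232) [ 0.452 -0.144  0.052]
(225, 205) [ 0.505 -0.167  0.025]
(245, 159) [ 0.395 -0.224  0.957]
(302, 151) [ 0.602 -0.309  0.056]
(316, 248) [ 0.424 -0.332  0.062]
(262, 239) [ 0.439 -0.236  0.067]
(240, 245) [ 0.428 -0.197  0.072]
(248, 236) [ 0.445 -0.211  0.055]
(286, 176) [ 0.553 -0.279  0.065]
(284, 200) [ 0.511 -0.276  0.053]
(291, 221) [ 0.473 -0.289  0.045]
(160, 140) [ 0.627 -0.043  0.035]
(342, 231) [ 0.455 -0.381  0.05 ]
[134.95295916 315.60229757] 499.4621988039947 [ 0.3951078  -0.22394009  0.95681332] [-0.0246686  -0.80575306  0.56828069]
```

View pics/c.png

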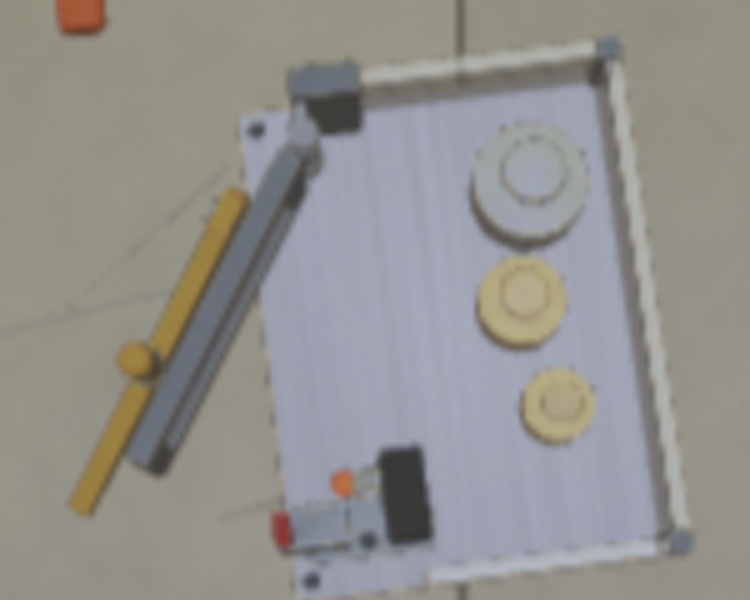

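View pics/d.png

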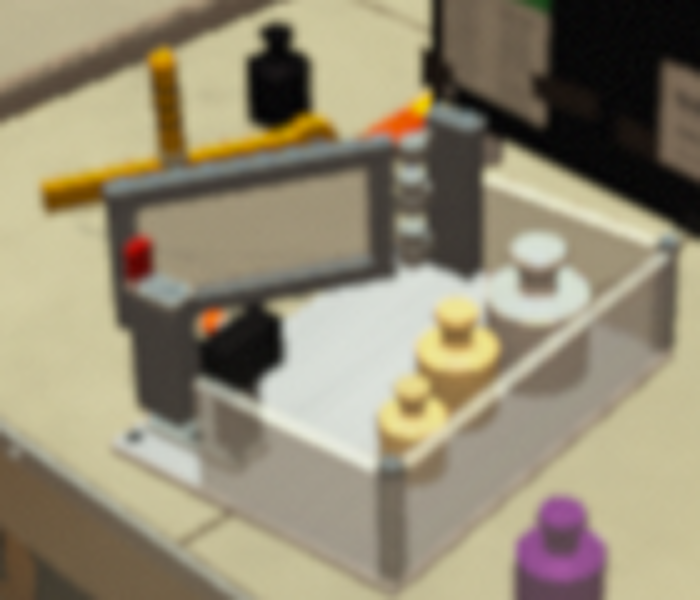

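The top crop shows the hinge knuckle at crop (302,130), the bar from (240,195) to (82,508), its post at (138,360), the red lip at (282,530), and the orange plunger at (343,483). The scene crop agrees. The yellow pen at (193,118), the marker at (430,207), and the black and purple weights are lookalikes. The bar with the upright post on the gate is the one meant.

```bash
cat >> h.py <<'E'
def ray(c,u,v,z):
    d=c["R"].T@np.array([(u-c["K"][0,2])/c["K"][0,0],(v-c["K"][1,2])/c["K"][1,1],1]);o=-c["R"].T@c["t"]
    return o+d*(z-o[2])/d[2]
E
python3 - <<'E'
from h import *
t=cam("top");P=pts(t);h=cv2.cvtColor(t["frame"],cv2.COLOR_RGB2HSV)
C=lambda x,y:(180+(x+.5)/5-.5,140+(y+.5)/5-.5)
m=(h[...,0]>12)&(h[...,0]<30)&(h[...,1]>140); m[:175]=0;m[:,:190]=0;m[245:]=0;m[:,232:]=0
Q=P[m]; bar=Q[(Q[:,2]>.07)&(Q[:,2]<.1)]; post=Q[Q[:,2]>.115]
l=cv2.fitLine(bar[:,:2].astype(np.float32),cv2.DIST_HUBER,0,.01,.01).ravel()
print("bar n",len(bar),l, bar.min(0),bar.max(0)); print("post",len(post),post.mean(0),post.max(0))
print("post ray",ray(t,*C(138,360),.128))
for n,p,z in(("hinge",(302,130),.084),("lip",(282,530),.075),("plungertip",(343,483),.06),("corner hinge plate",(243,117),.006),("edge plate near catch",(298,592),.006),("wallfar",(608,45),.056),("wallnear",(681,540),.056),("pl tl",(362,75),.056),("bl",(430,575),.056),("w500",(532,180),.06),("barnose",(82,508),.085),("barpiv",(240,195),.085)):
    print(n,ray(t,*C(*p),z).round(4))
E
```

```text
bar n 177 [ 0.8988991  -0.43815568  0.48922163 -0.14681347] [ 0.43466966 -0.17528328  0.07830888] [ 0.54393308 -0.11851515  0.0915736 ]
post 23 [ 0.47697093 -0.14671581  0.16658412] [ 0.48392253 -0.14002114  0.95681332]
post ray [ 0.48148817 -0.14341988  0.128     ]
hinge [ 0.5685 -0.196   0.084 ]
lip [ 0.4273 -0.1899  0.075 ]
plungertip [ 0.4446 -0.211   0.06  ]
corner hinge plate [ 0.589  -0.1706  0.006 ]
edge plate near catch [ 0.4066 -0.1934  0.006 ]
wallfar [ 0.6064 -0.308   0.056 ]
wallnear [ 0.4249 -0.332   0.056 ]
pl tl [ 0.5948 -0.2171  0.056 ]
bl [ 0.4122 -0.2422  0.056 ]
w500 [ 0.5549 -0.2793  0.06  ]
barnose [ 0.4343 -0.1207  0.085 ]
barpiv [ 0.5447 -0.1743  0.085 ]
```

Emit:
{"api": "send_rows", "payload": {"rows": [{"dx": -25, "dy": -24, "jaw": -1}, {"dx": -25, "dy": -24, "jaw": -1}, {"dx": -25, "dy": -24, "jaw": -1}, {"dx": -25, "dy": -24, "jaw": -1}, {"dx": -25, "dy": -24, "jaw": -1}, {"dx": -25, "dy": -24, "jaw": -1}, {"dx": -25, "dy": -24, "jaw": -1}, {"dx": -25, "dy": -24, "jaw": -1}, {"dx": -25, "dy": -24, "jaw": -1}, {"dx": -25, "dy": -24, "jaw": -1}, {"dx": -25, "dy": -24, "jaw": -1}, {"dx": -25, "dy": -24, "jaw": -1}]}}

```text
invalid input at $.rows[0]: expected keys dx, dy, dz, roll, jaw
```

Emit:
{"api": "send_rows", "payload": {"rows": [{"dx": -28, "dy": -27, "jaw": -1}, {"dx": -28, "dy": -27, "jaw": -1}, {"dx": -28, "dy": -27, "jaw": -1}, {"dx": -28, "dy": -27, "jaw": -1}, {"dx": -28, "dy": -27, "jaw": -1}, {"dx": -28, "dy": -27, "jaw": -1}, {"dx": -28, "dy": -27, "jaw": -1}, {"roll": 1, "jaw": -1}, {"jaw": -1}, {"jaw": -1}]}}

```text
invalid input at $.rows[0]: expected keys dx, dy, dz, roll, jaw
```

```bash
cat >> h.py <<'E'
def tool(p):  # world offset TCP->p in tool axes, mm
    from scipy.spatial.transform import Rotation as Ro
    o=get_obs();R=Ro.from_euler("xyz",o["eef_rot"]).as_matrix();return (R.T@(np.array(p)-o["ee_pos"])*1000).round(1)
E
python3 - <<'E'
from h import *
o=get_obs();print(o["ee_pos"],o["eef_rot"],tool([.4815,-.1434,.094]))
w=cam("wrist");cv2.imwrite("pics/w.png",cv2.cvtColor(w["frame"],4));print(proj(w,[.4815,-.1434,.134]),proj(w,[.5677,-.196,.08]))
P=pts(w);h=cv2.cvtColor(w["frame"],cv2.COLOR_RGB2HSV)
m=(h[...,0]>12)&(h[...,0]<30)&(h[...,1]>140)
Q=P[m]; q=Q[(Q[:,2]>.12)&(Q[:,2]<.14)];print(len(q),q.mean(0),q.min(0),q.max(0)); q=Q[(Q[:,2]>.07)&(Q[:,2]<.1)];print(len(q),q.mean(0),q.min(0),q.max(0))
E
```

```text
[0.23212876 0.49849099 0.20517524] [-3.14106445e+00 -3.12178413e-05  2.70578611e+00] [-497.  -476.6  111.4]
[-132.59631616  588.30138752] [-75.57245638 578.54623636]<stdin>:6: RuntimeWarning: Mean of empty slice.
  ret = um.true_divide(
Traceback (most recent call last):
ValueError: zero-size array to reduction operation minimum which has no identity
```

View pics/w.png

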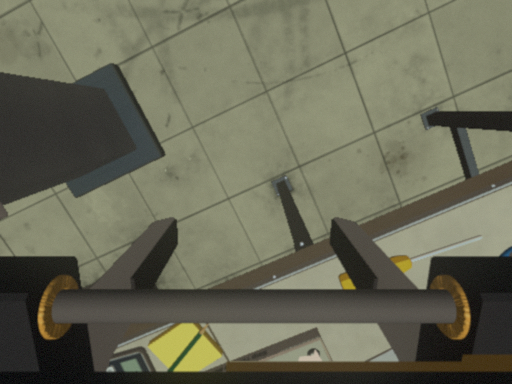

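The move was refused because every row needs all five keys. The wrist picture only shows the start pose, floor and table edge.

Emit:
{"api": "send_rows", "payload": {"rows": [{"dx": -25, "dy": -24, "dz": 0, "roll": 0, "jaw": -1}, {"dx": -25, "dy": -24, "dz": 0, "roll": 0, "jaw": -1}, {"dx": -25, "dy": -24, "dz": 0, "roll": 0, "jaw": -1}, {"dx": -25, "dy": -24, "dz": 0, "roll": 0, "jaw": -1}, {"dx": -25, "dy": -24, "dz": 0, "roll": 0, "jaw": -1}, {"dx": -25, "dy": -24, "dz": 0, "roll": 0, "jaw": -1}, {"dx": -25, "dy": -24, "dz": 0, "roll": 0, "jaw": -1}, {"dx": -25, "dy": -24, "dz": 0, "roll": 0, "jaw": -1}, {"dx": -25, "dy": -24, "dz": 0, "roll": 0, "jaw": -1}, {"dx": -25, "dy": -24, "dz": 0, "roll": 0, "jaw": -1}, {"dx": -25, "dy": -24, "dz": 0, "roll": 0, "jaw": -1}, {"dx": -25, "dy": -24, "dz": 0, "roll": 0, "jaw": -1}]}}

```text
time_s: 1.3
ee_pos: [0.3828, 0.1092, 0.2057]
eef_rot: [3.141, 0.001, 2.706]
force: [1.2, 0.7, -0.0]
grip_width: 0.0942
grip_force: 0.0
```

Emit:
{"api": "send_rows", "payload": {"rows": [{"dx": -27, "dy": -26, "dz": 0, "roll": 0, "jaw": -1}, {"dx": -27, "dy": -26, "dz": 0, "roll": 0, "jaw": -1}, {"dx": -27, "dy": -26, "dz": 0, "roll": 0, "jaw": -1}, {"dx": -27, "dy": -26, "dz": 0, "roll": 0, "jaw": -1}, {"dx": -27, "dy": -26, "dz": 0, "roll": 0, "jaw": -1}, {"dx": -27, "dy": -26, "dz": 0, "roll": 0, "jaw": -1}, {"dx": -27, "dy": -26, "dz": 0, "roll": 0, "jaw": -1}, {"dx": 0, "dy": 0, "dz": 0, "roll": 1, "jaw": -1}, {"dx": 0, "dy": 0, "dz": 0, "roll": 0, "jaw": -1}, {"dx": 0, "dy": 0, "dz": 0, "roll": 0, "jaw": -1}]}}

```text
time_s: 2.13
ee_pos: [0.4768, -0.1336, 0.2053]
eef_rot: [3.141, -0.001, 2.688]
force: [0.1, 0.5, -0.1]
grip_width: 0.0943
grip_force: 0.0
```

```bash
python3 - <<'E'
from h import *
o=get_obs();print(o["time_s"],o["ee_pos"],o["eef_rot"],tool([.4815,-.1434,.094]),o["force"])
w=cam("wrist");cv2.imwrite("pics/w2.png",cv2.cvtColor(w["frame"],4));print(proj(w,[.4815,-.1434,.134]),proj(w,[.5677,-.196,.08]))
P=pts(w);h=cv2.cvtColor(w["frame"],cv2.COLOR_RGB2HSV)
m=(h[...,0]>12)&(h[...,0]<30)&(h[...,1]>140)
Q=P[m]; 
for a,b in((.12,.14),(.07,.1)):
    q=Q[(Q[:,2]>a)&(Q[:,2]<b)];print(len(q), len(q) and (q.mean(0),q.min(0),q.max(0)))
E
```

```text
2.1333 [ 0.47680868 -0.13358469  0.20525864] [ 3.14149299e+00 -5.68228119e-04  2.68828683e+00] [ -8.6  -6.8 111.3] [ 0.12951736  0.51221595 -0.08746016]
[245.2430868  210.75204419] [238.49182404 283.13591505]
126 (array([ 0.48183181, -0.14211922,  0.13027727]), array([ 0.47554914, -0.14745115,  0.12619788]), array([ 0.65209185, -0.13345554,  0.1340172 ]))
673 (array([ 0.49015047, -0.14720662,  0.08362205]), array([ 0.43249844, -0.25384631,  0.07005067]), array([ 0.6508812 , -0.11694061,  0.09438759]))
```

View pics/w2.png

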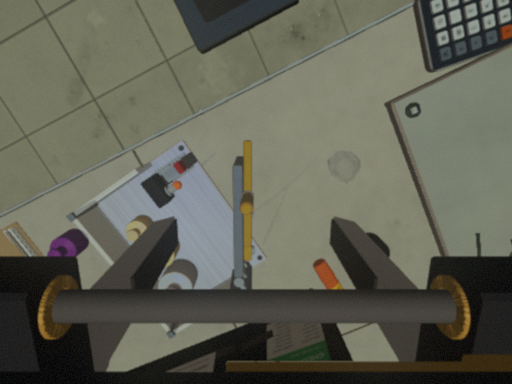

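The wrist view shows the bar upright between the fingers, its post at (247,203), with the gate just left of it. That matches the top-view fix within 1 mm, so I'll descend and grip.

Emit:
{"api": "send_rows", "payload": {"rows": [{"dx": -8, "dy": -7, "dz": 10, "roll": 0, "jaw": -1}, {"dx": 0, "dy": 0, "dz": 20, "roll": 0, "jaw": -1}, {"dx": 0, "dy": 0, "dz": 25, "roll": 0, "jaw": -1}, {"dx": 0, "dy": 0, "dz": 25, "roll": 0, "jaw": -1}, {"dx": 0, "dy": 0, "dz": 20, "roll": 0, "jaw": -1}, {"dx": 0, "dy": 0, "dz": 10, "roll": 0, "jaw": -1}, {"dx": 0, "dy": 0, "dz": 0, "roll": 0, "jaw": -1}, {"dx": 0, "dy": 0, "dz": 0, "roll": 0, "jaw": 0.4}, {"dx": 0, "dy": 0, "dz": 0, "roll": 0, "jaw": 0.6}, {"dx": 0, "dy": 0, "dz": 0, "roll": 0, "jaw": 0.7}], "force": 6}}

```text
time_s: 3.02
ee_pos: [0.4818, -0.1439, 0.0966]
eef_rot: [3.141, 0.002, 2.689]
force: [-0.2, -0.8, -0.1]
grip_width: 0.0772
grip_force: 0.0
```

Emit:
{"api": "send_rows", "payload": {"rows": [{"dx": 0, "dy": 0, "dz": 0, "roll": 0, "jaw": 1}, {"dx": 0, "dy": 0, "dz": 0, "roll": 0, "jaw": 1}, {"dx": 0, "dy": 0, "dz": 0, "roll": 0, "jaw": 1}, {"dx": 0, "dy": 0, "dz": 0, "roll": 0, "jaw": 1}, {"dx": 0, "dy": 0, "dz": 0, "roll": 0, "jaw": 1}, {"dx": 0, "dy": 0, "dz": 0, "roll": 0, "jaw": 1}], "force": 6}}

```text
time_s: 3.52
ee_pos: [0.4812, -0.1437, 0.0955]
eef_rot: [3.142, 0.0, 2.688]
force: [-0.1, 0.1, -0.8]
grip_width: 0.0377
grip_force: 0.0
```

Emit:
{"api": "send_rows", "payload": {"rows": [{"dx": 0, "dy": 0, "dz": 0, "roll": 0, "jaw": 1}, {"dx": 0, "dy": 0, "dz": 0, "roll": 0, "jaw": 1}, {"dx": 0, "dy": 0, "dz": 0, "roll": 0, "jaw": 1}, {"dx": 0, "dy": 0, "dz": 0, "roll": 0, "jaw": 1}, {"dx": 0, "dy": 0, "dz": 0, "roll": 0, "jaw": 1}, {"dx": 0, "dy": 0, "dz": 0, "roll": 0, "jaw": 1}, {"dx": 0, "dy": 0, "dz": 0, "roll": 0, "jaw": 1}], "force": 12}}

```text
time_s: 4.1
ee_pos: [0.4812, -0.1437, 0.0954]
eef_rot: [-3.142, -0.0, 2.688]
force: [0.3, -0.2, 0.8]
grip_width: 0.0119
grip_force: 12.0
```

```bash
python3 - <<'E'
import numpy as np
H=np.array([.5677,-.196])
def tcp(th,b,g=37,phi0=187.3):  # g: height of gripped spot above pivot at level
    a=np.deg2rad(phi0)-th;u=np.array([np.cos(a),np.sin(a)]);n=np.array([np.sin(a),-np.cos(a)])
    al=60*np.cos(b)-g*np.sin(b);up=60*np.sin(b)+g*np.cos(b)
    p=H+(.04+al/1000)*u+.010*n;return np.r_[p,.078+up/1000-.019],np.rad2deg(a)
for th,b in [(.58,-.04),(.58,0),(.58,.3),(.3,.3),(.2,.3),(.12,.3),(.05,.3),(0,.3),(-.05,.3),(0,0)]: 
    p,a=tcp(th,b);print(th,b,p.round(4),round(a,1))
E
```

```text
0.58 -0.04 [ 0.4809 -0.1427  0.0936] 154.1
0.58 0 [ 0.4821 -0.1433  0.096 ] 154.1
0.58 0.3 [ 0.4944 -0.1492  0.1121] 154.1
0.3 0.3 [ 0.4843 -0.1713  0.1121] 170.1
0.2 0.3 [ 0.4823 -0.1798  0.1121] 175.8
0.12 0.3 [ 0.4812 -0.1866  0.1121] 180.4
0.05 0.3 [ 0.4808 -0.1927  0.1121] 184.4
0 0.3 [ 0.4807 -0.1971  0.1121] 187.3
-0.05 0.3 [ 0.4809 -0.2014  0.1121] 190.2
0 0 [ 0.4672 -0.1988  0.096 ] 187.3
```

Emit:
{"api": "send_rows", "payload": {"rows": [{"dx": -3, "dy": 0, "dz": -5, "roll": 0, "jaw": 1}, {"dx": -4, "dy": 0, "dz": -5, "roll": 0, "jaw": 1}, {"dx": -4, "dy": 0, "dz": -4.5, "roll": 0, "jaw": 1}, {"dx": -5, "dy": 0, "dz": -4.5, "roll": 0, "jaw": 1}, {"dx": 0, "dy": 0, "dz": 0, "roll": 0, "jaw": 1}, {"dx": 0, "dy": 0, "dz": 0, "roll": 0, "jaw": 1}], "force": 12}}

```text
time_s: 4.6
ee_pos: [0.496, -0.1509, 0.115]
eef_rot: [3.142, 0.001, 2.688]
force: [-1.4, 1.0, 3.3]
grip_width: 0.0119
grip_force: 12.0
```

```bash
python3 - <<'E'
from h import *
o=get_obs();print(o["ee_pos"],o["force"],o["moment"],o["grip_force"],o["grip_width"])
s=cam("scene")
cv2.imwrite("pics/e.png",cv2.resize(cv2.cvtColor(s["frame"],4)[140:285,160:310],None,fx=4,fy=4,interpolation=2))
E
```

```text
[ 0.4960253  -0.15092224  0.11497817] [-1.37159953  0.96849916  3.27430922] [ 0.03752905  0.07145581 -0.02403946] 12.000873237848282 0.011941745667108991
```

View pics/e.png

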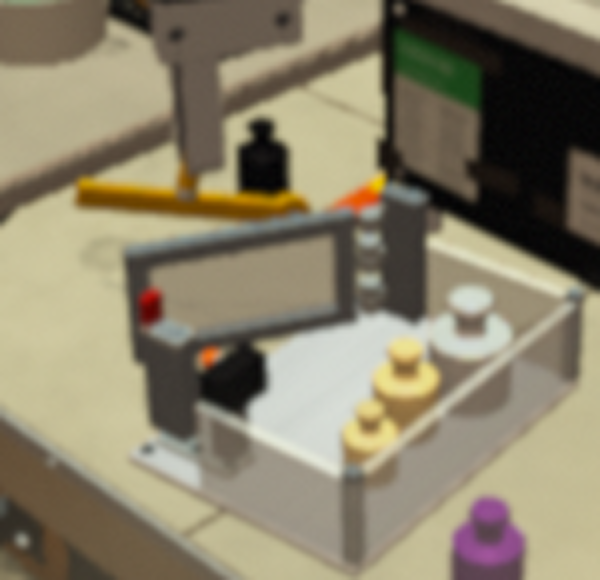

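The crop shows the bar held by its post and lifted clear at about 0.27 rad, from (80,190) to (305,205). The gate has not moved. I'll swing it to about 0.2 rad, turning the tool with it.

Emit:
{"api": "send_rows", "payload": {"rows": [{"dx": 0.4, "dy": -4, "dz": 0, "roll": -2.7, "jaw": 1}, {"dx": 0.4, "dy": -4, "dz": 0, "roll": -2.7, "jaw": 1}, {"dx": 0.4, "dy": -4, "dz": 0, "roll": -2.7, "jaw": 1}, {"dx": 0.4, "dy": -4, "dz": 0, "roll": -2.7, "jaw": 1}, {"dx": 0, "dy": 0, "dz": 0, "roll": 0, "jaw": 1}], "force": 20}}

```text
time_s: 5.07
ee_pos: [0.4883, -0.1656, 0.1148]
eef_rot: [-3.141, 0.002, 2.879]
force: [1.4, -0.6, 2.6]
grip_width: 0.0115
grip_force: 20.0
```

Emit:
{"api": "send_rows", "payload": {"rows": [{"dx": 0.4, "dy": -4, "dz": 0, "roll": -2.7, "jaw": 1}, {"dx": 0.4, "dy": -4, "dz": 0, "roll": -2.7, "jaw": 1}, {"dx": 0.4, "dy": -4, "dz": 0, "roll": -2.7, "jaw": 1}, {"dx": 0.4, "dy": -4, "dz": 0, "roll": -2.7, "jaw": 1}, {"dx": 0, "dy": 0, "dz": 0, "roll": 0, "jaw": 1}, {"dx": 0, "dy": 0, "dz": 0, "roll": 0, "jaw": 1}], "force": 20}}

```text
time_s: 5.57
ee_pos: [0.4838, -0.1804, 0.1147]
eef_rot: [-3.141, 0.001, 3.062]
force: [1.2, -1.8, 2.2]
grip_width: 0.0111
grip_force: 20.0
```

Emit:
{"api": "send_rows", "payload": {"rows": [{"dx": 0.2, "dy": -2, "dz": 0, "roll": -1.35, "jaw": 1}, {"dx": 0.2, "dy": -2, "dz": 0, "roll": -1.35, "jaw": 1}, {"dx": 0.1, "dy": -1, "dz": 0, "roll": -0.7, "jaw": 1}, {"dx": 0, "dy": 0, "dz": 0, "roll": 0, "jaw": 1}, {"dx": 0, "dy": 0, "dz": 0, "roll": 0, "jaw": 1}], "force": 20}}

```text
time_s: 5.98
ee_pos: [0.4828, -0.1852, 0.1145]
eef_rot: [-3.141, 0.0, 3.123]
force: [0.2, -0.6, 3.5]
grip_width: 0.0116
grip_force: 20.0
```

Emit:
{"api": "send_rows", "payload": {"rows": [{"dx": 0.1, "dy": -1, "dz": 0, "roll": -0.7, "jaw": 1}, {"dx": 0.1, "dy": -1, "dz": 0, "roll": -0.7, "jaw": 1}, {"dx": 0, "dy": 0, "dz": 0, "roll": 0, "jaw": 1}, {"dx": 0, "dy": 0, "dz": 0, "roll": 0, "jaw": 1}], "force": 20}}

```text
time_s: 6.32
ee_pos: [0.4824, -0.1873, 0.1144]
eef_rot: [3.142, -0.0, -3.134]
force: [-0.5, -0.5, 3.8]
grip_width: 0.0117
grip_force: 20.0
```

Emit:
{"api": "send_rows", "payload": {"rows": [{"dx": 0.1, "dy": -1, "dz": 0, "roll": -0.7, "jaw": 1}, {"dx": 0.1, "dy": -1, "dz": 0, "roll": -0.7, "jaw": 1}, {"dx": 0, "dy": 0, "dz": 0, "roll": 0, "jaw": 1}, {"dx": 0, "dy": 0, "dz": 0, "roll": 0, "jaw": 1}], "force": 20}}

```text
time_s: 6.65
ee_pos: [0.4822, -0.1893, 0.1144]
eef_rot: [-3.142, -0.0, -3.11]
force: [-1.0, -0.6, 5.3]
grip_width: 0.0114
grip_force: 20.0
```

```bash
cat >> h.py <<'E'
def barfit():
    s=cam("scene");P=pts(s);h=cv2.cvtColor(s["frame"],cv2.COLOR_RGB2HSV)
    m=(h[...,0]>12)&(h[...,0]<30)&(h[...,1]>170)
    Q=P[m]; Q=Q[(Q[:,2]>.06)&(Q[:,2]<.16)&(Q[:,0]>.35)&(Q[:,0]<.62)&(Q[:,1]>-.24)&(Q[:,1]<-.08)]
    l=cv2.fitLine(Q.astype(np.float32),cv2.DIST_HUBER,0,.005,.01).ravel();d=l[:3]*-np.sign(l[0])
    a=np.arctan2(d[1],d[0])%(2*np.pi)
    print("n",len(Q),"bar",round(float(np.arctan2(d[2],np.hypot(*d[:2]))),3),"gate",round(float(np.deg2rad(187.3)-a),3), Q.min(0).round(3),Q.max(0).round(3))
    return s
E
python3 -c "
from h import *
barfit();o=get_obs();print(o['force'],o['moment'],o['qpos'].round(2))"
```

```text
n 297 bar 0.267 gate 0.107 [ 0.416 -0.197  0.081] [ 0.533 -0.182  0.141]
[-0.57984381 -0.97523159  3.66336499] [-0.03672306 -0.14160472 -0.01011945] [-0.44  0.33  1.71 -0.    1.1  -2.05]
```

Emit:
{"api": "send_rows", "payload": {"rows": [{"dx": 0.1, "dy": -1, "dz": 0, "roll": -0.7, "jaw": 1}, {"dx": 0, "dy": 0, "dz": 0, "roll": 0, "jaw": 1}, {"dx": 0, "dy": 0, "dz": 0, "roll": 0, "jaw": 1}], "force": 20}}

```text
time_s: 6.95
ee_pos: [0.4822, -0.1903, 0.1145]
eef_rot: [-3.142, -0.0, -3.097]
force: [-1.2, -0.4, 4.6]
grip_width: 0.0114
grip_force: 20.0
```

Emit:
{"api": "send_rows", "payload": {"rows": [{"dx": 0.1, "dy": -1, "dz": 0, "roll": -0.7, "jaw": 1}, {"dx": 0, "dy": 0, "dz": 0, "roll": 0, "jaw": 1}, {"dx": 0, "dy": 0, "dz": 0, "roll": 0, "jaw": 1}], "force": 20}}

```text
time_s: 7.2
ee_pos: [0.4821, -0.1913, 0.1145]
eef_rot: [-3.142, -0.0, -3.085]
force: [-1.6, -0.3, 4.9]
grip_width: 0.0115
grip_force: 20.0
```

Emit:
{"api": "send_rows", "payload": {"rows": [{"dx": 0.1, "dy": -1, "dz": 0, "roll": -0.7, "jaw": 1}, {"dx": 0, "dy": 0, "dz": 0, "roll": 0, "jaw": 1}, {"dx": 0, "dy": 0, "dz": 0, "roll": 0, "jaw": 1}], "force": 20}}

```text
time_s: 7.45
ee_pos: [0.482, -0.192, 0.1144]
eef_rot: [3.141, -0.0, -3.073]
force: [-0.7, 1.8, 4.9]
grip_width: 0.0116
grip_force: 20.0
```

Emit:
{"api": "send_rows", "payload": {"rows": [{"dx": 0.1, "dy": -1, "dz": 0, "roll": -0.7, "jaw": 1}, {"dx": 0, "dy": 0, "dz": 0, "roll": 0, "jaw": 1}, {"dx": 0, "dy": 0, "dz": 0, "roll": 0, "jaw": 1}], "force": 20}}

```text
time_s: 7.7
ee_pos: [0.4819, -0.1928, 0.1143]
eef_rot: [3.141, -0.001, -3.061]
force: [-2.5, 3.1, 5.5]
grip_width: 0.0114
grip_force: 20.0
```

Emit:
{"api": "send_rows", "payload": {"rows": [{"dx": 0, "dy": -1, "dz": 0, "roll": -0.7, "jaw": 1}, {"dx": 0, "dy": 0, "dz": 0, "roll": 0, "jaw": 1}, {"dx": 0, "dy": 0, "dz": 0, "roll": 0, "jaw": 1}], "force": 20}}

```text
time_s: 7.95
ee_pos: [0.4819, -0.1936, 0.1143]
eef_rot: [3.14, -0.001, -3.048]
force: [-1.6, 5.0, 6.5]
grip_width: 0.0113
grip_force: 20.0
```

Emit:
{"api": "send_rows", "payload": {"rows": [{"dx": 0, "dy": -1, "dz": 0, "roll": -0.7, "jaw": 1}, {"dx": 0, "dy": 0, "dz": 0, "roll": 0, "jaw": 1}, {"dx": 0, "dy": 0, "dz": 0, "roll": 0, "jaw": 1}], "force": 20}}

```text
time_s: 8.2
ee_pos: [0.4819, -0.1944, 0.1143]
eef_rot: [3.14, -0.001, -3.036]
force: [-3.2, 6.0, 6.3]
grip_width: 0.0112
grip_force: 20.0
```

Emit:
{"api": "send_rows", "payload": {"rows": [{"dx": 0, "dy": -1, "dz": 0, "roll": -0.7, "jaw": 1}, {"dx": 0, "dy": 0, "dz": 0, "roll": 0, "jaw": 1}, {"dx": 0, "dy": 0, "dz": 0, "roll": 0, "jaw": 1}], "force": 20}}

```text
time_s: 8.45
ee_pos: [0.4819, -0.1952, 0.1142]
eef_rot: [3.139, -0.001, -3.024]
force: [-3.2, 7.8, 7.5]
grip_width: 0.0113
grip_force: 20.0
```

Emit:
{"api": "send_rows", "payload": {"rows": [{"dx": 0, "dy": -1, "dz": 0, "roll": -0.7, "jaw": 1}, {"dx": 0, "dy": 0, "dz": 0, "roll": 0, "jaw": 1}, {"dx": 0, "dy": 0, "dz": 0, "roll": 0, "jaw": 1}], "force": 20}}

```text
time_s: 8.7
ee_pos: [0.4819, -0.196, 0.1142]
eef_rot: [3.139, -0.002, -3.012]
force: [-5.2, 8.2, 8.5]
grip_width: 0.0113
grip_force: 20.0
```

```bash
python3 - <<'E'
from h import *
for i in range(3):
    s=barfit();o=get_obs();print(o['force'].round(1),o['ee_pos'].round(4),o['moment'].round(2))
E
```

```text
n 308 bar 0.26 gate 0.029 [ 0.415 -0.209  0.08 ] [ 0.537 -0.19   0.147]
[-5.3  8.7  8.3] [ 0.4818 -0.196   0.1142] [ 1.86  0.8  -0.08]
n 310 bar 0.284 gate 0.071 [ 0.415 -0.207  0.079] [ 0.536 -0.188  0.147]
[-5.7  8.7  8. ] [ 0.4818 -0.196   0.1142] [ 1.88  0.82 -0.06]
n 310 bar 0.29 gate 0.04 [ 0.415 -0.208  0.08 ] [ 0.538 -0.189  0.145]
[-5.6  8.3  8.1] [ 0.4819 -0.196   0.1142] [ 1.89  0.78 -0.11]
```

Emit:
{"api": "send_rows", "payload": {"rows": [{"dx": 0.6, "dy": 0, "dz": -0.7, "roll": 0, "jaw": 1}, {"dx": 0, "dy": 0, "dz": 0, "roll": 0, "jaw": 1}, {"dx": 0, "dy": 0, "dz": 0, "roll": 0, "jaw": 1}], "force": 20}}

```text
time_s: 9.1
ee_pos: [0.4818, -0.1959, 0.1143]
eef_rot: [3.139, -0.001, -3.012]
force: [2.8, 8.9, -1.6]
grip_width: 0.0113
grip_force: 20.0
```

Emit:
{"api": "send_rows", "payload": {"rows": [{"dx": 0, "dy": -1.0, "dz": 0, "roll": -0.3, "jaw": 1}, {"dx": 0, "dy": 0, "dz": 0, "roll": 0, "jaw": 1}, {"dx": 0, "dy": 0, "dz": 0, "roll": 0, "jaw": 1}], "force": 20}}

```text
time_s: 9.35
ee_pos: [0.4818, -0.1967, 0.1143]
eef_rot: [3.138, -0.001, -3.006]
force: [1.2, 9.8, 0.7]
grip_width: 0.0111
grip_force: 20.0
```

Emit:
{"api": "send_rows", "payload": {"rows": [{"dx": 0, "dy": -0.7, "dz": 0, "roll": -0.3, "jaw": 1}, {"dx": 0, "dy": -0.5, "dz": 0, "roll": -0.3, "jaw": 1}, {"dx": 0, "dy": 0, "dz": 0, "roll": 0, "jaw": 1}, {"dx": 0, "dy": 0, "dz": 0, "roll": 0, "jaw": 1}], "force": 20}}

```text
time_s: 9.68
ee_pos: [0.4818, -0.1977, 0.1143]
eef_rot: [3.138, -0.001, -2.996]
force: [-0.5, 11.8, 1.1]
grip_width: 0.0113
grip_force: 20.0
```

```bash
python3 - <<'E'
from h import *
for i in range(3):
    s=barfit();o=get_obs();print(o['force'].round(1),o['ee_pos'].round(4),o['moment'].round(2))
t=cam("top")
a=cv2.resize(cv2.cvtColor(s["frame"],4)[165:265,180:280],None,fx=6,fy=6,interpolation=2)
cv2.imwrite("pics/f.png",a)
E
```

```text
n 318 bar 0.273 gate 0.019 [ 0.415 -0.21   0.08 ] [ 0.536 -0.19   0.146]
[ 0.4 12.7  1.4] [ 0.4818 -0.1976  0.1143] [ 2.41 -0.18 -0.08]
n 314 bar 0.254 gate 0.005 [ 0.415 -0.21   0.08 ] [ 0.536 -0.189  0.146]
[ 0.1 12.6  1.7] [ 0.4818 -0.1976  0.1143] [ 2.44 -0.16 -0.05]
n 315 bar 0.266 gate 0.036 [ 0.415 -0.209  0.08 ] [ 0.536 -0.189  0.148]
[-1.2 11.5  1.5] [ 0.4818 -0.1976  0.1143] [ 2.35 -0.15 -0.03]
```

View pics/f.png

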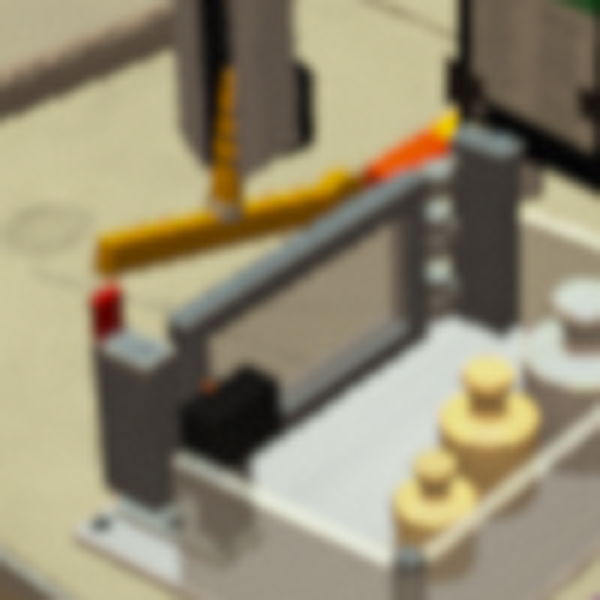

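The crop shows the bar raised, its nose over the red lip at (105,300) and the gate nearly in line with the catch. The force puts the plunger in at about 7 mm. I'll lower the bar on its arc, easing outward a little because the lever arm grows.

Emit:
{"api": "send_rows", "payload": {"rows": [{"dx": 2.4, "dy": 0.1, "dz": 2.3, "roll": 0, "jaw": 1}, {"dx": 2.4, "dy": 0.1, "dz": 2.3, "roll": 0, "jaw": 1}, {"dx": 2.3, "dy": 0, "dz": 2.4, "roll": 0, "jaw": 1}, {"dx": 0, "dy": 0, "dz": 0, "roll": 0, "jaw": 1}, {"dx": 0, "dy": 0, "dz": 0, "roll": 0, "jaw": 1}], "force": 20}}

```text
time_s: 10.3
ee_pos: [0.4744, -0.1985, 0.1071]
eef_rot: [3.137, -0.002, -2.996]
force: [-0.6, 12.5, 0.9]
grip_width: 0.0116
grip_force: 20.0
```

```bash
python3 - <<'E'
from h import *
for i in range(2):
    s=barfit();o=get_obs();print(o['force'].round(1),o['ee_pos'].round(4),o['moment'].round(2))
E
```

```text
n 307 bar 0.1 gate 0.003 [ 0.412 -0.21   0.08 ] [ 0.534 -0.189  0.141]
[-1.2 10.8  1.1] [ 0.4744 -0.1985  0.1071] [ 2.32  0.15 -0.02]
n 310 bar 0.107 gate 0.031 [ 0.412 -0.21   0.079] [ 0.538 -0.189  0.141]
[-1.7 12.   1.1] [ 0.4744 -0.1985  0.1072] [ 2.26  0.15 -0.  ]
```

Emit:
{"api": "send_rows", "payload": {"rows": [{"dx": 2.0, "dy": 0.2, "dz": 2.3, "roll": 0, "jaw": 1}, {"dx": 1.8, "dy": 0.2, "dz": 2.3, "roll": 0, "jaw": 1}, {"dx": 0, "dy": 0, "dz": 0, "roll": 0, "jaw": 1}, {"dx": 0, "dy": 0, "dz": 0, "roll": 0, "jaw": 1}], "force": 20}}

```text
time_s: 10.73
ee_pos: [0.4706, -0.1987, 0.1026]
eef_rot: [3.138, -0.002, -2.996]
force: [-0.5, 12.0, 1.4]
grip_width: 0.0114
grip_force: 20.0
```

Emit:
{"api": "send_rows", "payload": {"rows": [{"dx": 0.8, "dy": 0.1, "dz": 1.2, "roll": 0, "jaw": 1}, {"dx": 0, "dy": 0, "dz": 0, "roll": 0, "jaw": 1}, {"dx": 0, "dy": 0, "dz": 0, "roll": 0, "jaw": 1}], "force": 20}}

```text
time_s: 10.98
ee_pos: [0.4699, -0.1988, 0.1016]
eef_rot: [3.138, -0.002, -2.996]
force: [-1.4, 10.6, 2.3]
grip_width: 0.0118
grip_force: 20.0
```

```bash
python3 - <<'E'
from h import *
for i in range(4):
    s=barfit();o=get_obs();print(o['force'].round(1),o['ee_pos'].round(4),o['moment'].round(2))
E
```

```text
n 280 bar 0.01 gate 0.023 [ 0.411 -0.209  0.079] [ 0.536 -0.189  0.136]
[-1.4 11.5  1.4] [ 0.4699 -0.1988  0.1015] [2.16 0.06 0.02]
n 280 bar 0.019 gate 0.023 [ 0.411 -0.21   0.077] [ 0.537 -0.189  0.136]
[-0.8 12.1  2.7] [ 0.4699 -0.1988  0.1016] [ 2.13  0.06 -0.03]
n 282 bar 0.012 gate -0.011 [ 0.412 -0.211  0.079] [ 0.535 -0.191  0.135]
[-1.7 10.9  4.1] [ 0.4699 -0.1988  0.1016] [2.19 0.13 0.01]
n 282 bar 0.021 gate -0.001 [ 0.411 -0.211  0.079] [ 0.536 -0.19   0.135]
[-1.8 10.9  1.9] [ 0.4699 -0.1988  0.1016] [ 2.15  0.04 -0.03]
```

Emit:
{"api": "send_rows", "payload": {"rows": [{"dx": 0.3, "dy": 0.3, "dz": 0.8, "roll": 0, "jaw": 1}, {"dx": 0.2, "dy": 0.2, "dz": 0.5, "roll": 0, "jaw": 1}, {"dx": 0, "dy": 0, "dz": 0, "roll": 0, "jaw": 1}, {"dx": 0, "dy": 0, "dz": 0, "roll": 0, "jaw": 1}], "force": 20}}

```text
time_s: 11.52
ee_pos: [0.4693, -0.1985, 0.1003]
eef_rot: [3.138, -0.002, -2.996]
force: [-3.0, 9.6, 3.1]
grip_width: 0.0118
grip_force: 20.0
```

Emit:
{"api": "send_rows", "payload": {"rows": [{"dx": 0.2, "dy": 0, "dz": 0.6, "roll": 0, "jaw": 1}, {"dx": 0, "dy": 0, "dz": 0, "roll": 0, "jaw": 1}, {"dx": 0, "dy": 0, "dz": 0, "roll": 0, "jaw": 1}], "force": 20}}

```text
time_s: 11.77
ee_pos: [0.469, -0.1985, 0.0997]
eef_rot: [3.138, -0.002, -2.996]
force: [-4.3, 10.4, 3.5]
grip_width: 0.0117
grip_force: 20.0
```

```bash
python3 - <<'E'
from h import *
for i in range(4):
    s=barfit();o=get_obs();print(o['force'].round(1),o['ee_pos'].round(4),o['moment'].round(2))
E
```

```text
n 267 bar 0.001 gate 0.014 [ 0.411 -0.21   0.076] [ 0.536 -0.19   0.139]
[-3.9 10.7  4.3] [ 0.469  -0.1985  0.0997] [2.06 0.39 0.1 ]
n 268 bar 0.015 gate 0.02 [ 0.411 -0.211  0.076] [ 0.535 -0.189  0.14 ]
[-3.2 11.6  3.2] [ 0.469  -0.1985  0.0998] [ 2.05  0.33 -0.04]
n 267 bar -0.01 gate 0.017 [ 0.412 -0.211  0.076] [ 0.536 -0.188  0.14 ]
[-3.1 11.2  4.9] [ 0.469  -0.1985  0.0998] [2.05 0.4  0.02]
n 270 bar 0.03 gate 0.011 [ 0.411 -0.211  0.077] [ 0.537 -0.189  0.139]
[-3.4 11.2  3.9] [ 0.469  -0.1985  0.0997] [1.99 0.44 0.  ]
```

Emit:
{"api": "send_rows", "payload": {"rows": [{"dx": 0.4, "dy": 0, "dz": 0.8, "roll": 0, "jaw": 1}, {"dx": 0, "dy": 0, "dz": 0, "roll": 0, "jaw": 1}, {"dx": 0, "dy": 0, "dz": 0, "roll": 0, "jaw": 1}], "force": 20}}

```text
time_s: 12.22
ee_pos: [0.4686, -0.1986, 0.0989]
eef_rot: [3.138, -0.002, -2.996]
force: [-2.3, 10.7, 3.9]
grip_width: 0.0115
grip_force: 20.0
```

Emit:
{"api": "send_rows", "payload": {"rows": [{"dx": 0, "dy": 0, "dz": 0.8, "roll": 0, "jaw": 1}, {"dx": 0, "dy": 0, "dz": 0, "roll": 0, "jaw": 1}, {"dx": 0, "dy": 0, "dz": 0, "roll": 0, "jaw": 1}], "force": 20}}

```text
time_s: 12.47
ee_pos: [0.4684, -0.1986, 0.0981]
eef_rot: [3.138, -0.002, -2.996]
force: [-4.9, 10.5, 5.4]
grip_width: 0.0114
grip_force: 20.0
```

Emit:
{"api": "send_rows", "payload": {"rows": [{"dx": 0.3, "dy": 0, "dz": 0.8, "roll": 0, "jaw": 1}, {"dx": 0, "dy": 0, "dz": 0, "roll": 0, "jaw": 1}, {"dx": 0, "dy": 0, "dz": 0, "roll": 0, "jaw": 1}], "force": 20}}

```text
time_s: 12.72
ee_pos: [0.4684, -0.1986, 0.098]
eef_rot: [3.138, -0.002, -2.996]
force: [-6.3, 12.6, 12.1]
grip_width: 0.0114
grip_force: 20.0
```

Emit:
{"api": "send_rows", "payload": {"rows": [{"dx": 0.2, "dy": 0, "dz": 0.8, "roll": 0, "jaw": 1}, {"dx": 0, "dy": 0, "dz": 0, "roll": 0, "jaw": 1}, {"dx": 0, "dy": 0, "dz": 0, "roll": 0, "jaw": 1}], "force": 20}}

```text
time_s: 12.97
ee_pos: [0.4686, -0.1987, 0.0977]
eef_rot: [3.139, -0.001, -2.996]
force: [-6.6, 14.1, 16.9]
grip_width: 0.0119
grip_force: 20.0
```

The bar has seated: Fz rose sharply at z ≈ 0.098, which is the level-bar height. I'll relieve the pressing and ease outward until the lip carries the plunger's load.

Emit:
{"api": "send_rows", "payload": {"rows": [{"dx": 0, "dy": 0.2, "dz": -0.8, "roll": 0, "jaw": 1}, {"dx": 0, "dy": 0.6, "dz": 0, "roll": 0, "jaw": 1}, {"dx": 0, "dy": 0.6, "dz": 0, "roll": 0, "jaw": 1}, {"dx": 0, "dy": 0, "dz": 0, "roll": 0, "jaw": 1}, {"dx": 0, "dy": 0, "dz": 0, "roll": 0, "jaw": 1}], "force": 20}}

```text
time_s: 13.38
ee_pos: [0.4685, -0.1977, 0.0978]
eef_rot: [3.139, -0.001, -2.996]
force: [-1.2, 7.8, 6.1]
grip_width: 0.0117
grip_force: 20.0
```

Emit:
{"api": "send_rows", "payload": {"rows": [{"dx": 0, "dy": 0.6, "dz": 0, "roll": 0, "jaw": 1}, {"dx": 0, "dy": 0.6, "dz": 0, "roll": 0, "jaw": 1}, {"dx": 0, "dy": 0, "dz": 0, "roll": 0, "jaw": 1}, {"dx": 0, "dy": 0, "dz": 0, "roll": 0, "jaw": 1}], "force": 20}}

```text
time_s: 13.72
ee_pos: [0.4684, -0.1968, 0.0978]
eef_rot: [3.14, -0.0, -2.996]
force: [0.8, 6.3, 4.6]
grip_width: 0.0114
grip_force: 20.0
```

Emit:
{"api": "send_rows", "payload": {"rows": [{"dx": 0, "dy": 0.6, "dz": 0, "roll": 0, "jaw": 1}, {"dx": 0, "dy": 0.6, "dz": 0, "roll": 0, "jaw": 1}, {"dx": 0, "dy": 0, "dz": 0, "roll": 0, "jaw": 1}, {"dx": 0, "dy": 0, "dz": 0, "roll": 0, "jaw": 1}], "force": 20}}

```text
time_s: 14.05
ee_pos: [0.4684, -0.1959, 0.0978]
eef_rot: [3.14, 0.0, -2.996]
force: [2.3, 6.0, 2.2]
grip_width: 0.0111
grip_force: 20.0
```

Emit:
{"api": "send_rows", "payload": {"rows": [{"dx": 0, "dy": 0.5, "dz": 0, "roll": 0, "jaw": 1}, {"dx": 0, "dy": 0.5, "dz": 0, "roll": 0, "jaw": 1}, {"dx": 0, "dy": 0, "dz": 0, "roll": 0, "jaw": 1}, {"dx": 0, "dy": 0, "dz": 0, "roll": 0, "jaw": 1}], "force": 20}}

```text
time_s: 14.38
ee_pos: [0.4684, -0.1957, 0.0978]
eef_rot: [-3.141, 0.0, -2.996]
force: [4.9, -1.3, -1.7]
grip_width: 0.0114
grip_force: 20.0
```

```bash
python3 - <<'E'
from h import *
for i in range(3):
    s=barfit();o=get_obs();print(o['force'].round(1),o['ee_pos'].round(4),o['moment'].round(2))
E
```

```text
n 257 bar -0.038 gate 0.051 [ 0.411 -0.206  0.073] [ 0.536 -0.188  0.133]
[ 5.2 -0.8 -2. ] [ 0.4684 -0.1957  0.0979] [-0.05 -1.07 -0.12]
n 253 bar -0.053 gate 0.067 [ 0.411 -0.206  0.074] [ 0.534 -0.188  0.133]
[ 4.9  0.2 -1.3] [ 0.4684 -0.1957  0.0978] [ 0.01 -1.03 -0.1 ]
n 254 bar -0.006 gate 0.036 [ 0.41  -0.206  0.074] [ 0.533 -0.189  0.134]
[ 5.2 -0.2 -1.4] [ 0.4684 -0.1957  0.0979] [-0.06 -1.04 -0.11]
```

Emit:
{"api": "send_rows", "payload": {"rows": [{"dx": 0, "dy": 0.5, "dz": 0, "roll": 0, "jaw": 1}, {"dx": 0, "dy": 0.3, "dz": 0, "roll": 0, "jaw": 1}, {"dx": 0, "dy": 0, "dz": 0, "roll": 0, "jaw": 1}, {"dx": 0, "dy": 0, "dz": 0, "roll": 0, "jaw": 1}], "force": 20}}

```text
time_s: 14.87
ee_pos: [0.4684, -0.1956, 0.0979]
eef_rot: [-3.14, 0.001, -2.996]
force: [5.5, -6.0, -4.1]
grip_width: 0.0117
grip_force: 20.0
```

The gate is stiff outward and held by the lip. I'll go back to neutral force and open.

Emit:
{"api": "send_rows", "payload": {"rows": [{"dx": -0.4, "dy": -0.7, "dz": 0, "roll": 0, "jaw": 1}, {"dx": 0, "dy": 0, "dz": 0, "roll": 0, "jaw": 1}, {"dx": 0, "dy": 0, "dz": 0, "roll": 0, "jaw": 0.5}, {"dx": 0, "dy": 0, "dz": 0, "roll": 0, "jaw": 0.3}, {"dx": 0, "dy": 0, "dz": 0, "roll": 0, "jaw": 0.3}, {"dx": 0, "dy": 0, "dz": 0, "roll": 0, "jaw": 0.3}, {"dx": 0, "dy": 0, "dz": 0, "roll": 0, "jaw": 0.3}, {"dx": 0, "dy": 0, "dz": 0, "roll": 0, "jaw": 0.3}], "force": 6}}

```text
time_s: 15.53
ee_pos: [0.4685, -0.1953, 0.098]
eef_rot: [3.141, -0.0, -2.996]
force: [-0.3, 0.3, -0.6]
grip_width: 0.0329
grip_force: 0.0
```

Emit:
{"api": "send_rows", "payload": {"rows": [{"dx": 0, "dy": 0, "dz": -10, "roll": 0, "jaw": 0.3}, {"dx": 0, "dy": 0, "dz": -20, "roll": 0, "jaw": 0.3}, {"dx": 0, "dy": 0, "dz": -30, "roll": 0, "jaw": 0.3}, {"dx": 0, "dy": 0, "dz": -30, "roll": 0, "jaw": 0.3}, {"dx": 0, "dy": 0, "dz": -20, "roll": 0, "jaw": 0.3}, {"dx": 0, "dy": 0, "dz": 0, "roll": 0, "jaw": 0.3}, {"dx": 0, "dy": 0, "dz": 0, "roll": 0, "jaw": 0.3}], "force": 6}}

```text
time_s: 16.12
ee_pos: [0.4688, -0.1955, 0.2093]
eef_rot: [-3.14, 0.002, -2.996]
force: [0.1, 0.2, -0.4]
grip_width: 0.0328
grip_force: 0.0
```

```bash
python3 - <<'E'
from h import *
for i in range(3): s=barfit()
o=get_obs();print(o['time_s'],o['force'].round(1),o['ee_pos'].round(4),o['grip_width'])
a=cv2.resize(cv2.cvtColor(s["frame"],4)[165:285,180:310],None,fx=5,fy=5,interpolation=2)
cv2.imwrite("pics/g.png",a)
P=pts(cam("top"))
for u,v in[(286,176),(284,200),(291,221)]: print(P[v,u].round(3))
E
```

```text
n 287 bar -0.027 gate 0.067 [ 0.411 -0.206  0.074] [ 0.534 -0.19   0.133]
n 283 bar -0.015 gate 0.069 [ 0.411 -0.205  0.074] [ 0.535 -0.187  0.133]
n 284 bar 0.006 gate 0.071 [ 0.411 -0.206  0.074] [ 0.534 -0.187  0.133]
16.2667 [-0.2  0.3  1. ] [ 0.4681 -0.1952  0.2071] 0.03310054958829947
[ 0.476 -0.252  0.501]
[ 0.452 -0.249  0.512]
[ 0.447 -0.267  0.35 ]
```

View pics/g.png

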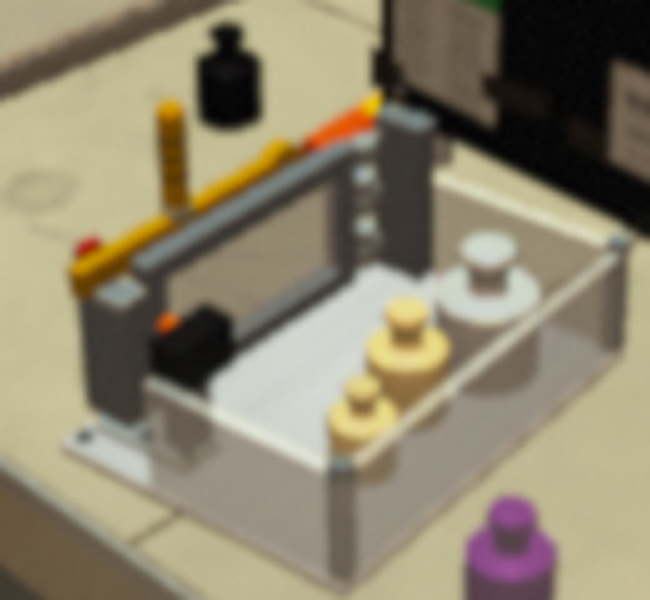

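The bar lies level in the catch at (100,268), behind the red lip at (88,247). The gate is shut, the weights stand where they did, and the gripper is clear.

```bash
python3 -c "
from station import *
print(hand_in())"
```

```text
the job is handed in; nothing more can be done
None
```

The gate is shut and latched, with the bar seated level behind the striker lip and holding after I let go. By feel the plunger went in about 7 to 8 mm, short of its end. The weights stand undisturbed, and the job was handed in at about 16 s of the 56 s allowed.

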